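Put the bench tablet up on its stand

TASK

Take the larger of the two tablets out of the charging rack and lean it on the tilting bench stand, screen facing out for the technician across the bench: lower edge down on the ledge behind the lip, back flat against the back rest, centred. Hold it until you feel it seat gently, then let go, and leave the stand's tilt and everything else as they are.

Things in the scene. Friction and masses are not known exactly. Their poses are not given: they have to be found in the camera images.
- tablet: The larger tablet: black rugged slab 190 mm wide (its y), 120 mm high (z), 14 mm thick (x), 0.34 to 0.53 kg, upright in an outer slot of the rack. Origin: middle of its lower edge, mid-thickness; z to its upper edge, x out of the screen (lit page in a black border), plain back on -x. Stiff; may be gripped on its faces along the upper edge.
- small_tablet: The smaller tablet, 150 mm wide, 85 mm high, 14 mm thick, same frame and facing; stands in the other outer slot of the rack, 90 mm from the larger one (centre to centre).
- rack: Black charging rack fixed to the bench: base 160 x 215 mm (x, y), three upright slots at x = -45, 0 (empty), +45 mm, 18 mm wide between grey fins 165 mm long. Slot floor 30 mm, fin tops 66 mm above the bench: a tablet must rise 36 mm straight up to come free. Screens face its +x. Origin: centre of underside, z up.
- stand: Tablet stand fixed to the bench: steel foot 8 mm thick (x -105 to 55, y -85 to 85 mm), side cheeks at y = -82 and +82 mm, 55 mm high, with clamp knobs out to y = -99 and +99 mm; between them tilts the grey L-shaped cradle. Origin: on the bench below the cradle's hinge axis (45 mm up, along y). +x is the reader's side, away from the robot.
- cradle (a joint): Tilt of the cradle back from upright, in rad: 0 = back rest vertical; grows as its top leans towards the stand's -x (towards the robot). Clamped stiffly (about 5 N m to turn) at 0.30 to 0.56; leave it as it is.
- cradle_seat (a point): Inner corner of the cradle's back rest and ledge, mid-width, 64 to 65 mm over the bench; axes tilt with it: z up the rest's face, x straight out of it, y along the corner. Rest 150 mm wide, 74 mm up z, 4 mm thick behind x = 0. Ledge square to it, x 0 to 24 mm, then a lip 4 mm thick, 10 mm high. Seated, the tablet's origin is 7 mm along x from here, axes parallel, its top 46 mm above the rest.
- cradle_top (a point): Middle of the upper edge of the back rest's face, 74 mm up z from the corner.
- bottle: White plastic solvent bottle, 56 mm across, 145 mm tall, standing loose beyond the rack and stand. Origin: centre of its underside.
- bin: Red open parts bin, 90 x 140 mm, 55 mm high, loose on the far part of the bench. Origin: centre of its underside.
- screwdriver: Screwdriver lying loose on the bench near the robot, between rack and stand. Origin: on the bench below its middle.

How it is judged (in metres and radians):
On the way:
1. the tablet, still held by the fingers, is set down on the stand: it presses on it with its lower edge within 8 mm of the ledge (contact force between the fingers and tablet above 1 N and contact force between tablet and stand above 0.5 N and z of tablet in the frame of cradle_seat between -0.006 and 0.008 m and x of tablet in the frame of cradle_seat between 0 and 0.02 m and y of tablet in the frame of cradle_seat between -0.04 and 0.04 m), for 0.1 s.
At the end, for the whole second after the job is handed in: The larger tablet leans in the cradle, screen out and right way up: lower edge on the ledge (within 6 mm) behind the lip, back against the rest and square to the cradle within 0.09 rad (5 degrees), its middle within 25 mm of the cradle's middle, at rest and released (x of tablet in the frame of cradle_seat between 0.003 and 0.015 m and y of tablet in the frame of cradle_seat between -0.025 and 0.025 m and z of tablet in the frame of cradle_seat between -0.004 and 0.006 m and angle between the x axis of tablet and the x axis of cradle_seat, either way round below 0.09 rad and angle between the z axis of tablet and the z axis of cradle_seat, either way round below 0.09 rad and angle between tablet's own z axis and vertical below 0.75 rad and angle between tablet's own x axis and vertical below 1.5 rad and linear speed of tablet below 0.02 m/s and contact force between the fingers and tablet below 0.1 N); the robot touches nothing.
It fails at once if the tablet is dropped or banged on the stand (over 60 N between them) (contact force between tablet and stand above 60 N).
It fails at once if the stand's tilt is pushed out of its setting (top of the rest moved more than 10 mm) (distance of cradle_top from where it was at the start of the episode above 0.01 m).
It fails at once if the small tablet is taken out or knocked (moved more than 25 mm) (distance of small_tablet from where it was at the start of the episode above 0.025 m).
It fails at once if the bottle is knocked (moved more than 30 mm or tipped) (distance of bottle from where it was at the start of the episode above 0.03 m or angle between bottle's own z axis and vertical above 0.35 rad).
It fails at once if the bin or the screwdriver is shoved more than 30 mm (distance of any of bin, screwdriver from where it was at the start of the episode above 0.03 m).
It also fails if it takes over 42 s, if anything falls off the work surface, if the arm or the gripper's body presses on something with over 40 N, if the wrist force passes 120 N, or if a joint passes its speed limit or range.

ROBOT

A 6-joint arm with a two-finger parallel gripper is mounted at the origin on the work surface. World frame = base frame: x ahead of the robot, y to its left, z up, the work surface at z = 0. Lengths are in m, angles in degrees, forces in N, time in s.
With the tool pointing down it reaches from about 0.325 to 0.875 m from the base axis. Payload 4.4 kg.
Tool frame: the origin (TCP) lies at the very end of the fingers, on their centre line; the grasp point (between the pads) lies 19 mm behind it; z points along the fingers, y is the line along which they close (so a half turn about z gives the same grasp; the last joint's range is limited). The gripper opens to 85 mm and grips with 20 to 120 N. Pads are 22 mm wide; open, the fingers measure 114 mm over their backs; the gripper's body (76 mm by 85 mm) begins 54 mm behind the grasp point. The pads swing forward as they close: fully open they stand 13 mm farther back than shut.
Start: joints at [-82.076, 11.837, 88.321, -0, 79.842, -8.623], TCP at [0.164, -0.551, 0.192] pointing down, gripper open.
Joint ranges: [-156.59, 156.59], [-49.26, 127.26], [12.9, 141.05], [-63.56, 243.56], [4.71, 150.69], [-161.64, 161.64]. Speed limits (degrees/s): [159.86, 159.86, 180, 180, 180, 180].

INTERFACE

Orientations are given as a 3x3 rotation matrix whose columns are the frame's x, y, z axes.
In Python, from workcell import monitor, snapshot, job gives the robot as it stands.
- The arm moves only by the shell command python3 -m inch 'ROWS' [FORCE]. ROWS is JSON, a list of rows, each a list of 3 entries, a list of its own where there are three numbers: the shift along the tool's x, y, z in m, then the turn, a rotation vector about the tool's x, y, z in degrees, then the opening in per cent of the stroke, from 0 (shut) to 100 (fully open). In form: [[[x, y, z], [wx, wy, wz], gripper], ...]. A call has 1 to 8 rows; each row shifts and turns the commanded pose from where the row before left it, along the tool's axes as they then stand; what a row does not reach is not made up. A row lasts 1/10 s, in which the tool goes at most 50 mm and 8.59 degrees, less where a joint would pass 70% of its speed; a pose out of reach is approached as far as the arm can. A call with a gripper value outside its range is refused whole. The fingers move at their own pace and stop on an object; FORCE is the grip in N (left out, the last holds). Time passes only in rows, so rows that do not move let the fingers close. It gives the time, the measured TCP pose, the force, the opening and the grip force at its end, in the units of the state.
- monitor.read_state(): the state, without advancing time (a new reading comes with each control period).
- snapshot(name): name is "scene" or "top"; returns a dict with "pixels" (420x560x3 uint8, red, green, blue), "mtx" (3x3 intrinsics, pixels), "k1" (the pictures are not rectified: a ray, as slopes to the right and down, at radius r is drawn at 1 + k1 r^2 times it, then the intrinsics apply), "extrinsics" (4x4, takes a point from world to camera coordinates). Camera axes: x right, y down, z forward; pixel columns grow to the right and rows downward; lengths in m; the calibration is good to about 2 mm. A picture is of the moment at which its call begins. There is no depth.
- job.job_done(): hands the job in; it is judged then, once.
The state is a dict: "time": time; "joints": joint angles; "qvel": joint speeds; "joint_torque": joint torques, N m; "position": TCP position; "tool_rot": TCP orientation; "contact_force": force on the tool from outside, world axes, zero at the start; "moment": the same for the moment, N m; "opening": opening from 0.0 (shut) to 1.0 (fully open); "finger_force": force on a finger pad.
Only numpy, scipy, OpenCV 4.12 (cv2) and the standard library are available. Lean on these libraries where they do the work, as an engineer would, in place of code of your own. Each camera call takes 0.05 s, during which the arm holds its last target. There are 200 camera calls.

## Working session

There is one attempt and no reset: what is moved stays moved. The work goes in short steps, Python scripts to look and compute and a shell command to move; the robot and the scene stay as the last step left them, time stands still between calls to the robot, and variables do not carry over. Pictures are saved under pics/ and viewed, at most 10 in all, crops included, and the job is handed in when it is done.

```bash
ls; mkdir -p pics; cat > h.py <<'E'
import numpy as np, cv2
from workcell import monitor, snapshot, job
def save(name,fn,crop=None,s=1):
    d=snapshot(name); im=d["pixels"][:,:,::-1]
    np.savez(fn[:-4]+".npz",**{k:np.array(v) for k,v in d.items()})
    if crop: x0,y0,x1,y1=crop; im=im[y0:y1,x0:x1]
    cv2.imwrite(fn,cv2.resize(im,None,fx=s,fy=s,interpolation=cv2.INTER_CUBIC))
def und(p,d):
    K=d["mtx"]; m=np.array([(p[0]-K[0,2])/K[0,0],(p[1]-K[1,2])/K[1,1]]); u=m.copy()
    for _ in range(30): u=m/(1+float(d["k1"])*(u@u))
    return u
def ray(p,d):
    E=d["extrinsics"]; R=E[:3,:3]; return -R.T@E[:3,3], R.T@np.append(und(p,d),1)
def atz(p,d,z):
    o,r=ray(p,d); return o+r*(z-o[2])/r[2]
def tri(p1,d1,p2,d2):
    o1,r1=ray(p1,d1);o2,r2=ray(p2,d2)
    t=np.linalg.lstsq(np.c_[r1,-r2],o2-o1,rcond=None)[0]
    a,b=o1+r1*t[0],o2+r2*t[1]; return (a+b)/2,np.linalg.norm(a-b)
def proj(P,d):
    E=d["extrinsics"]; q=E[:3,:3]@np.array(P)+E[:3,3]; u=q[:2]/q[2]; u=u*(1+float(d["k1"])*(u@u)); K=d["mtx"]
    return np.array([u[0]*K[0,0]+K[0,2],u[1]*K[1,1]+K[1,2]])
E
python3 -c "
from h import *
save('scene','pics/s0.png',None,1.42);save('top','pics/t0.png',None,1.42)
for n in 'st':
  d=np.load(f'pics/{n}0.npz');print(d['mtx'].round(1).tolist(),d['k1'],ray((280,210),d))
s=monitor.read_state();print(s)"
```

```text
pics
[[430.3, 0.0, 278.6], [0.0, 430.3, 212.9], [0.0, 0.0, 1.0]] -0.12729261490183869 (array([1.03893679, 0.2145739 , 0.68117027]), array([-0.60966239, -0.30968357, -0.72970113]))
[[537.7, 0.0, 278.1], [0.0, 537.7, 203.2], [0.0, 0.0, 1.0]] -0.20184454164502394 (array([ 0.50599544, -0.00408187,  1.03449404]), array([ 0.05757824, -0.00181682, -0.99842689]))
{'time': 0.1, 'joints': array([-8.20763199e+01,  1.18803016e+01,  8.83970296e+01,  1.71000014e-04,
        7.98417701e+01, -8.62314904e+00]), 'qvel': array([ 0.01113781, -0.15008673, -0.20388254, -0.06681136,  0.11237588,
       -0.01188174]), 'joint_torque': array([-7.99680111e-04, -3.84091616e+01, -2.92548877e+01, -3.44528335e-04,
        4.90694292e-03, -1.02578733e-05]), 'position': array([ 0.16364141, -0.5504234 ,  0.19092925]), 'tool_rot': array([[ 9.58587478e-01,  2.84798116e-01, -2.83648270e-04],
       [ 2.84798083e-01, -9.58585318e-01,  2.05926617e-03],
       [ 3.14574058e-04, -2.05476924e-03, -9.99997839e-01]]), 'contact_force': array([-0.24318418, -0.12979174, -0.47040597]), 'moment': array([-0.00870984,  0.05291405, -0.0061746 ]), 'finger_force': 0.0, 'opening': 1.000018372758153}
```

View pics/s0.png

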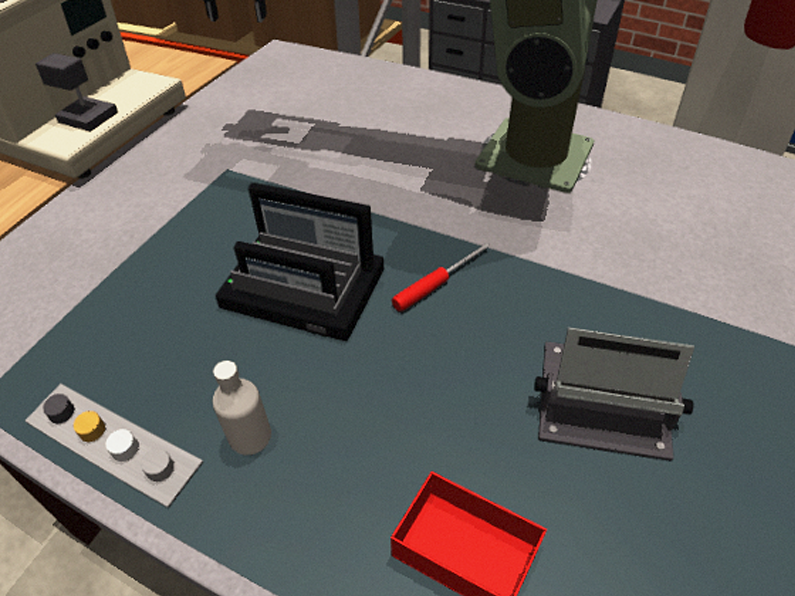

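View pics/t0.png

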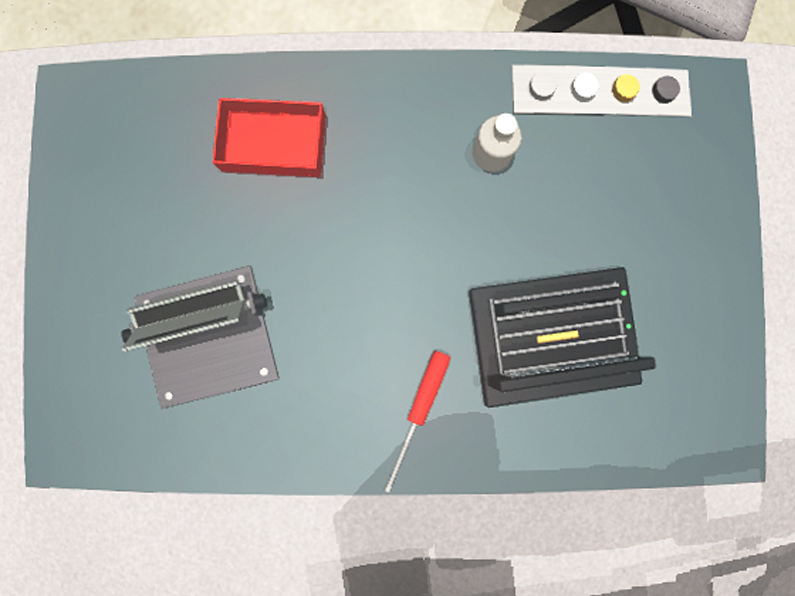

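The scene view shows the rack at about (300,260) with the large tablet in its rear slot. The stand is at (615,390), the bottle at (240,410), the bin at (470,540) and the screwdriver at (430,285). The top view shows the rack at (560,335) and the stand at (200,335). I'll enlarge both to read corners.

```bash
python3 -c "
from h import *
s=np.load('pics/s0.npz')['pixels'][:,:,::-1];t=np.load('pics/t0.npz')['pixels'][:,:,::-1]
c=lambda im,x,y,w,h,k:cv2.resize(im[y:y+h,x:x+w],None,fx=k,fy=k,interpolation=cv2.INTER_CUBIC)
cv2.imwrite('pics/rack.png',np.hstack([c(s,148,122,133,120,3),c(t,330,180,133,120,3)]))
cv2.imwrite('pics/stand.png',np.hstack([c(s,365,220,133,110,3),c(t,75,180,133,110,3)]))
"
```

```text
(no output)
```

View pics/rack.png

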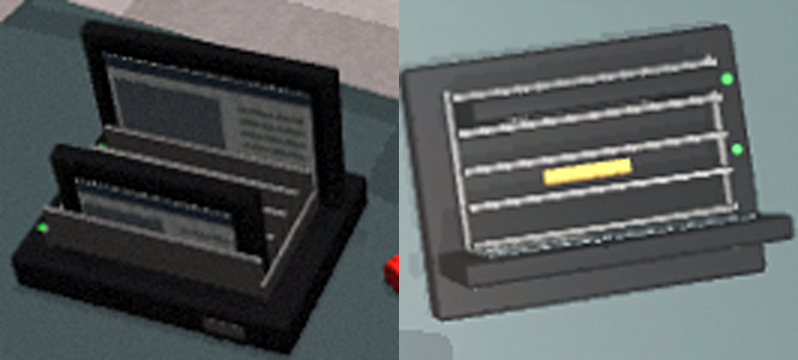

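View pics/stand.png

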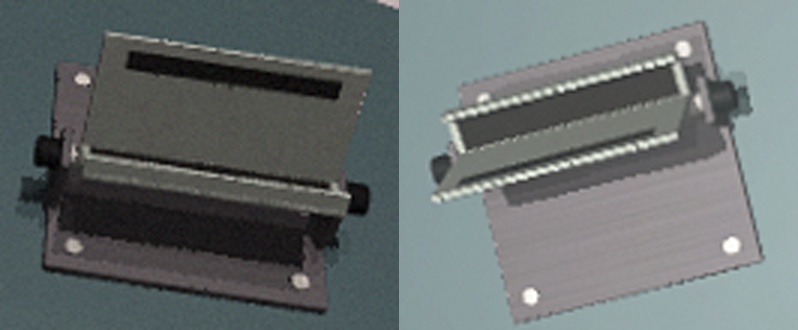

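Rack crop: the base corners are clear in the top half, and the tablet's top edge runs (470,288) to (793,228). Stand crop: the foot, the rest's top edge and the lip are all clear, with rest ends at (435,198) and (677,135). Next I'll fit poses to these points.

```bash
cat > fit.py <<'E'
from h import *
from scipy.optimize import least_squares
S=np.load('pics/s0.npz');T=np.load('pics/t0.npz')
S,T={k:S[k] for k in S},{k:T[k] for k in T}
f=lambda X,o,xo=0:np.array([(X[0]-xo+.5)/3-.5+o[0],(X[1]+.5)/3-.5+o[1]])
rt=lambda *X:(T,f(X,(330,180),399)); rs=lambda *X:(S,f(X,(148,122)))
st=lambda *X:(T,f(X,(75,180),399)); ss=lambda *X:(S,f(X,(365,220)))
def Rz(a):return np.array([[np.cos(a),-np.sin(a),0],[np.sin(a),np.cos(a),0],[0,0,1]])
def run(model,obs,x0,names):
    r=lambda p:np.concatenate([proj(model(p,k),o[0])-o[1] for k,o in obs])
    s=least_squares(r,x0,loss='soft_l1'); print(names,s.x.round(4));
    for (k,o),e in zip(obs,r(s.x).reshape(-1,2)): print('  ',k,'S' if o[0] is S else 'T',e.round(1))
    return s.x
# rack: x y yaw h ; local points
def mr(p,k):
    q=np.array(k,float); 
    if q[2]<0:q[2]=p[3]
    return Rz(p[2])@q+[p[0],p[1],0]
B=[((.08,.1075,-1),rt(405,68)),((.08,-.1075,-1),rt(728,24)),((-.08,-.1075,-1),rt(763,268)),((-.08,.1075,-1),rt(440,318)),
 ((.08,.1075,-1),rs(293,322)) , ((.08,-.1075,-1),rs(15,257)),((-.08,.1075,-1),rs(366,177)),
 ((.08,.1075,0),rs(290,353)),((.08,-.1075,0),rs(15,283))]
pr=run(mr,B,[.33,-.25,.1,.03],'rack x y yaw h')
def mt(p,k):return Rz(p[2])@np.array(k)+[p[0],p[1],.03]
A=[((.007,-.095,.12),rt(793,216)),((-.007,-.095,.12),rt(793,240)),((-.007,.095,.12),rt(470,288)),((-.007,.095,.12),rs(340,70)),((-.007,-.095,.12),rs(90,20)),((.007,-.095,.12),rs(83,32))]
pt=run(mt,A,[.33,-.25,.1],'tablet x y yaw')
print('tablet in rack',Rz(-pr[2])@[pt[0]-pr[0],pt[1]-pr[1],0])
def ms(p,k):
    if k[0]=='f': return Rz(p[2])@np.array(k[1:])+[p[0],p[1],0]
    c,s=np.cos(p[4]),np.sin(p[4]); x,y,z=k[1:]
    return Rz(p[2])@np.array([p[3]+c*x-s*z,y,.0645+s*x+c*z])+[p[0],p[1],0]
C=[(('f',.055,-.085,.008),st(706,20)),(('f',.055,.085,.008),st(458,85)),(('f',-.105,-.085,.008),st(764,258)),(('f',-.105,.085,.008),st(517,322)),
 (('f',.055,-.085,.008),ss(43,265)),(('f',.055,.085,.008),ss(327,306)),
 (('c',-.004,.075,.074),st(434,201)),(('c',-.004,-.075,.074),st(677,138)),(('c',-.004,-.075,.074),ss(106,32)),(('c',-.004,.075,.074),ss(371,70)),
 (('c',.028,.075,.01),st(445,115)),(('c',.028,-.075,.01),st(681,57)),(('c',.028,-.075,.01),ss(84,153)),(('c',.028,.075,.01),ss(350,198))]
ps=run(ms,C,[.35,.25,.1,0,.4],'stand x y yaw seatdx tilt')
print('seat',ms(ps,('c',0,0,0)),'seated tablet origin',ms(ps,('c',.007,0,0)))
np.savez('fit.npz',pr=pr,pt=pt,ps=ps)
E
python3 fit.py; python3 -c "
from h import *;T=np.load('pics/t0.npz')
for n,p,z in [('bottle',(495,148),.07),('bin',(270,138),.03),('sd tip',(388,490),.005),('sd end',(440,352),.015)]: print(n,atz((p[0]/1.42,p[1]/1.42),T,z).round(3))"
```

```text
rack x y yaw h [ 0.5118 -0.219   0.131   0.0256]
   (0.08, 0.1075, -1) T [-0.8  0.4]
   (0.08, -0.1075, -1) T [ 1.4 -0.4]
   (-0.08, -0.1075, -1) T [2.  0.9]
   (-0.08, 0.1075, -1) T [-0.4  1.4]
   (0.08, 0.1075, -1) S [-1.5  3.3]
   (0.08, -0.1075, -1) S [-2.   0.9]
   (-0.08, 0.1075, -1) S [ 0.9 -0.4]
   (0.08, 0.1075, 0) S [0.4 1.1]
   (0.08, -0.1075, 0) S [0.7 0.3]
tablet x y yaw [ 0.4669 -0.2161  0.1196]
   (0.007, -0.095, 0.12) T [ 0.  -0.6]
   (-0.007, -0.095, 0.12) T [ 1.1 -0.4]
   (-0.007, 0.095, 0.12) T [-1.7 -0.5]
   (-0.007, 0.095, 0.12) S [ 1.  -1.3]
   (-0.007, -0.095, 0.12) S [ 0.3 -1.8]
   (0.007, -0.095, 0.12) S [-0.6 -2. ]
tablet in rack [-0.04416149  0.0086677   0.        ]
stand x y yaw seatdx tilt [0.5397 0.2618 0.2439 0.0039 0.3416]
   ('f', 0.055, -0.085, 0.008) T [ 0.1 -0.6]
   ('f', 0.055, 0.085, 0.008) T [ 0.4 -0.5]
   ('f', -0.105, -0.085, 0.008) T [0.5 0.7]
   ('f', -0.105, 0.085, 0.008) T [-0.7  0.1]
   ('f', 0.055, -0.085, 0.008) S [-0.3 -0.9]
   ('f', 0.055, 0.085, 0.008) S [0.2 0.6]
   ('c', -0.004, 0.075, 0.074) T [-0.3 -0.4]
   ('c', -0.004, -0.075, 0.074) T [ 1.2 -0.7]
   ('c', -0.004, -0.075, 0.074) S [-0.5 -1.1]
   ('c', -0.004, 0.075, 0.074) S [ 0.2 -0.4]
   ('c', 0.028, 0.075, 0.01) T [-0.7  0.5]
   ('c', 0.028, -0.075, 0.01) T [-1.2 -0.7]
   ('c', 0.028, -0.075, 0.01) S [0.2 0.3]
   ('c', 0.028, 0.075, 0.01) S [ 0.2 -1. ]
seat [0.54353514 0.26278531 0.0645    ] seated tablet origin [0.54993538 0.2643783  0.06684507]
bottle [ 0.756 -0.134  0.07 ]
bin [0.783 0.165 0.03 ]
sd tip [0.307 0.009 0.005]
sd end [ 0.492 -0.062  0.015]
```

The fits agree with the given geometry: seat tilt is 0.34 rad, and the tablet sits in slot x = -44 mm. First I'll turn and rise.

```bash
cat >> h.py <<'E'
from scipy.spatial.transform import Rotation as Ro
P=np.array([[0,1,0],[1,0,0],[0,0,-1.]])
def RT(yaw,tilt): return Ro.from_euler('ZY',[yaw,-tilt]).as_matrix()
def go(p,R):   # tool delta to put TCP at p with tablet-like rotation R
    s=monitor.read_state(); Rt=np.array(s['tool_rot'])
    print('shift mm',(Rt.T@(np.array(p)-s['position'])*1e3).round(1),'turn',Ro.from_matrix(Rt.T@R@P).as_rotvec(degrees=True).round(2),'at',np.round(s['position'],4),'F',np.round(s['contact_force'],1),'t',round(s['time'],2),'grip',round(s['finger_force'],1),round(s['opening'],3))
E
python3 -m inch '[[[0,0,-0.01],[0,0,-8],60],[[0,0,-0.01],[0,0,-8],60],[[0,0,-0.01],[0,0,-8],60],[[0,0,-0.01],[0,0,-8],60],[[0,0,-0.01],[0,0,-8],60],[[0,0,-0.01],[0,0,-8],60],[[0,0,-0.01],[0,0,-8],60],[[0,0,0],[0,0,-8],60]]' 50
python3 -m inch '[[[0,0,0],[0,0,-8],60],[[0,0,0],[0,0,-8],60],[[0,0,0],[0,0,0],60]]'
python3 -c "
from h import *
go([.4669,-.2161,.20],RT(.125,0))"
```

```text
time: 0.9
position: [0.1638, -0.5519, 0.2633]
tool_rot: [[0.159, 0.987, 0.0], [0.987, -0.159, -0.002], [-0.002, 0.001, -1.0]]
contact_force: [0.1, -1.3, -0.2]
opening: 0.598
finger_force: 0.0
time: 1.2
position: [0.1637, -0.5508, 0.2613]
tool_rot: [[-0.114, 0.994, -0.0], [0.994, 0.114, 0.001], [0.001, -0.0, -1.0]]
contact_force: [-0.4, 0.1, -0.3]
opening: 0.601
finger_force: 0.0
shift mm [297.9 339.3  61.7] turn [-0.   -0.07 -0.63] at [ 0.1637 -0.5508  0.2613] F [-0.4  0.1 -0.3] t 1.2 grip 0.0 0.601
```

```bash
python3 -m inch '[[[0.03,0.034,0],[0,0,0],60],[[0.03,0.034,0],[0,0,0],60],[[0.03,0.034,0],[0,0,0],60],[[0.03,0.034,0],[0,0,0],60],[[0.03,0.034,0],[0,0,0],60],[[0.03,0.034,0],[0,0,0],60],[[0.03,0.034,0],[0,0,0],60],[[0.03,0.034,0],[0,0,0],60]]' >/dev/null
python3 -m inch '[[[0.03,0.034,0.02],[0,0,-0.6],60],[[0.028,0.034,0.02],[0,0,0],60],[[0,0,0.021],[0,0,0],60],[[0,0,0],[0,0,0],60],[[0,0,0],[0,0,0],60]]'
python3 -c "
from h import *
go([.4669,-.2161,.12],RT(.125,0))
save('scene','pics/s1.png',(140,60,300,210),2.5)
save('top','pics/t1.png')
a=cv2.imread('pics/s1.png');b=cv2.resize(cv2.imread('pics/t1.png')[150:300,310:470],None,fx=2.5,fy=2.5)
cv2.imwrite('pics/c1.png',np.hstack([a,b]))"
```

```text
time: 2.5
position: [0.4668, -0.216, 0.2008]
tool_rot: [[-0.123, 0.992, -0.001], [0.992, 0.123, 0.0], [0.001, -0.001, -1.0]]
contact_force: [0.4, -0.5, -0.2]
opening: 0.598
finger_force: 0.0
shift mm [-0.1  0.2 80.8] turn [-0.07 -0.04 -0.11] at [ 0.4668 -0.216   0.2008] F [ 0.4 -0.5 -0.2] t 2.5 grip 0.0 0.598
```

View pics/c1.png

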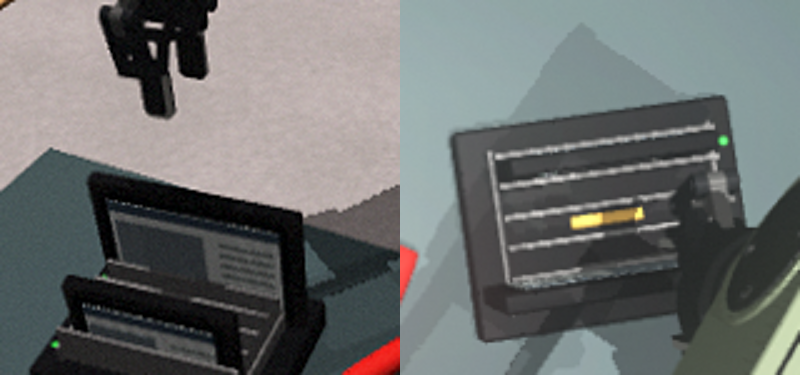

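The left half shows open fingertips near (155,115) and (195,75), well above the tablet. In the right half the gripper is around (715,190). I'll check this against the projected TCP.

```bash
python3 -c "
from h import *
for n,o in (('s1',(140,60)),('t1',(310,150))):
  d=np.load(f'pics/{n}.npz'); q=lambda P:(((proj(P,d)-o)*2.5).round(0)+(400*(n[0]=='t'),0))
  print(n,'tcp',q([.4668,-.216,.2008]),'fingers',q([.4668+.026,-.213,.21]),q([.4668-.026,-.219,.21]),'tab top',q([.4669,-.2161,.15]))
from h import *
print(monitor.read_state()['joints'])"
```

```text
s1 tcp [186. 140.] fingers [169. 148.] [199. 112.] tab top [193. 192.]
t1 tcp [662. 286.] fingers [660. 245.] [671. 329.] tab top [643. 283.]
[-3.45474034e+01  3.99037182e+00  9.59545184e+01 -8.45005714e-03
  7.99278529e+01 -4.15518532e+01]
```

```bash
python3 -c "
from h import *
o=[]
for n,c in (('s1',(130,0)),('t1',(330,130))):
  d=np.load(f'pics/{n}.npz'); im=d['pixels'][:,:,::-1].copy()
  im=cv2.convertScaleAbs(im,alpha=1.5,beta=20)
  im=cv2.resize(im[c[1]:c[1]+200,c[0]:c[0]+160 if n=='s1' else c[0]+200],None,fx=2.2,fy=2.2,interpolation=cv2.INTER_CUBIC)
  for P,col in (([.4668,-.216,.2008],(0,0,255)),([.4668,-.216,.35],(0,255,0)),([0,0,0],(255,0,0)),([.4669,-.2161,.15],(255,0,255))):
    q=(proj(P,d)-c)*2.2; cv2.circle(im,tuple(int(v) for v in q),4,col,2)
  o.append(im)
  print(n,'base origin at',proj([0,0,0],d))
cv2.imwrite('pics/c2.png',np.hstack(o)[:600,:800])
print(cv2.imread('pics/c2.png').shape)"
```

```text
s1 base origin at [377.28430264 108.44034789]
t1 base origin at [279.14036621 493.66019437]
(440, 792, 3)
```

View pics/c2.png

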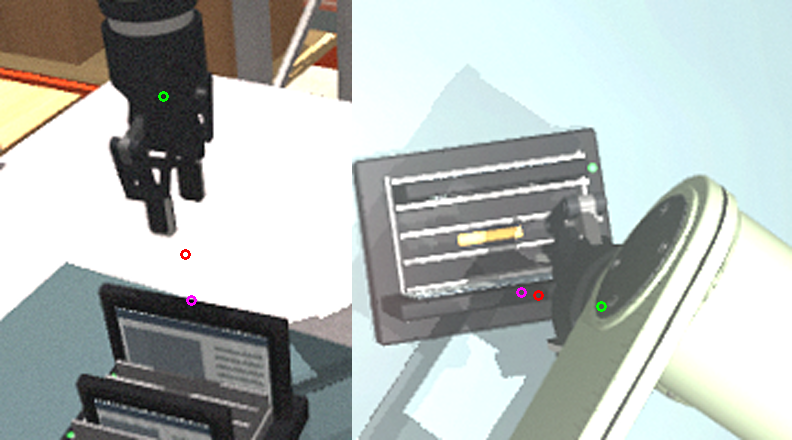

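The red mark (projected TCP) lies about 35 px below the seen fingertips at (160,232) and (193,198), so I'll solve for the tips' actual height.

```bash
python3 -c "
from h import *
d=np.load('pics/s1.npz'); c=np.array([130,0])
a=np.array([.992,.123,0]);p0=np.array([.4668,-.216,0]);z=np.array([0,0,1])
for px in ((160,234),(193,200)):
  o,r=ray(np.array(px)/2.2+c,d)
  # o+t r = p0 + w a + h z
  print(px,'t,w,h',np.linalg.solve(np.c_[-r,a,z],o-p0).round(4))
  print('at z=.2:',atz(np.array(px)/2.2+c,d,.2).round(3),atz(np.array(px)/2.2+c,d,.21).round(3))
"
```

```text
(160, 234) t,w,h [0.775 0.037 0.246]
at z=.2: [ 0.447 -0.257  0.2  ] [ 0.459 -0.247  0.21 ]
(193, 200) t,w,h [ 0.8189 -0.0264  0.2414]
at z=.2: [ 0.384 -0.26   0.2  ] [ 0.398 -0.25   0.21 ]
```

```bash
python3 -m inch '[[[0,0,0.012],[0,0,0],60],[[0,0,0.012],[0,0,0],60],[[0,0,0.011],[0,0,0],60],[[0,0,0],[0,0,0],60],[[0,0,0],[0,0,0],60]]'
python3 -c "
from h import *
o=[]
for w,n,c in (('scene','s2',(150,70)),('top','t2',(340,170))):
  save(w,f'pics/{n}.png'); d=np.load(f'pics/{n}.npz'); im=cv2.convertScaleAbs(d['pixels'][:,:,::-1],alpha=1.4,beta=20)
  im=cv2.resize(im[c[1]:c[1]+130,c[0]:c[0]+130],None,fx=3,fy=3,interpolation=cv2.INTER_CUBIC)
  q=(proj(monitor.read_state()['position'],d)-c)*3; cv2.circle(im,tuple(int(v) for v in q),4,(0,0,255),2); o.append(im)
cv2.imwrite('pics/c3.png',np.hstack(o))"
```

```text
time: 3.1
position: [0.4667, -0.2159, 0.1652]
tool_rot: [[-0.124, 0.992, -0.001], [0.992, 0.124, 0.001], [0.001, -0.001, -1.0]]
contact_force: [0.3, 0.6, 0.1]
opening: 0.599
finger_force: 0.0
```

View pics/c3.png

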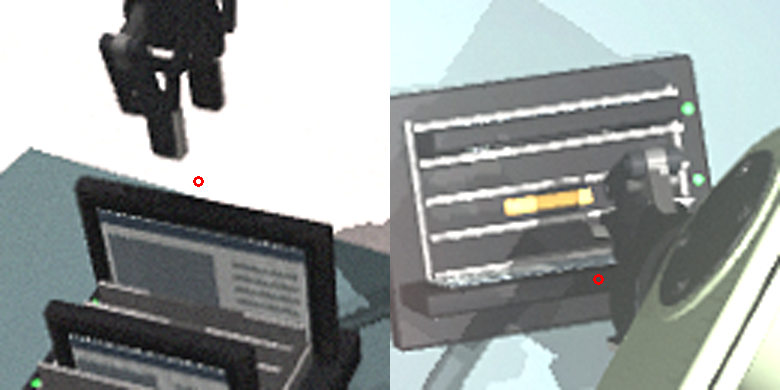

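The left half shows finger tips at (170,157) and (208,107), above the tablet's top edge. The right half has the fingers straddling the red mark at (598,280), so x and y agree and the tips sit higher than reported.

```bash
python3 -c "
from h import *
d=np.load('pics/s2.npz'); c=np.array([150,70])
a=np.array([.992,.123,0]);p0=np.array([.4668,-.216,0]);z=np.array([0,0,1])
for px in ((170,157),(208,109)):
  o,r=ray(np.array(px)/3+c,d); print(px,'w,h',np.linalg.solve(np.c_[-r,a,z],o-p0).round(4)[1:])
d=np.load('pics/t2.npz'); c=np.array([340,170])
for px in ((601,235),(612,343)): print([ (h,atz((np.array(px)-(390,0))/3+c,d,h).round(3)[:2]) for h in (.18,.195,.21)])
"
```

```text
(170, 157) w,h [0.0321 0.2073]
(208, 109) w,h [-0.025   0.2071]
[(0.18, array([ 0.492, -0.214])), (0.195, array([ 0.492, -0.211])), (0.21, array([ 0.492, -0.207]))]
[(0.18, array([ 0.434, -0.22 ])), (0.195, array([ 0.435, -0.216])), (0.21, array([ 0.436, -0.212]))]
```

```bash
python3 -m inch '[[[0,0,0.011],[0,0,0],60],[[0,0,0.011],[0,0,0],60],[[0,0,0.011],[0,0,0],60],[[0,0,0.01],[0,0,0],60],[[0,0,0],[0,0,0],60]]'
python3 -m inch '[[[0,0,0],[0,0,0],10],[[0,0,0],[0,0,0],10],[[0,0,0],[0,0,0],10],[[0,0,0],[0,0,0],10],[[0,0,0],[0,0,0],10],[[0,0,0],[0,0,0],10]]' 30
python3 -c "
from h import *
o=[]
for w,n,c in (('scene','s3',(150,90)),('top','t3',(340,170))):
  save(w,f'pics/{n}.png'); d=np.load(f'pics/{n}.npz'); im=d['pixels'][:,:,::-1]
  o.append(cv2.resize(im[c[1]:c[1]+130,c[0]:c[0]+130],None,fx=3,fy=3,interpolation=cv2.INTER_CUBIC))
cv2.imwrite('pics/c4.png',np.hstack(o))"
```

```text
time: 3.7
position: [0.4656, -0.2149, 0.1204]
tool_rot: [[-0.124, 0.992, -0.004], [0.992, 0.124, 0.003], [0.003, -0.004, -1.0]]
contact_force: [-0.7, 0.7, -0.5]
opening: 0.601
finger_force: 0.0
time: 4.3
position: [0.4673, -0.2161, 0.1232]
tool_rot: [[-0.124, 0.992, 0.0], [0.992, 0.124, -0.0], [-0.0, 0.0, -1.0]]
contact_force: [0.1, 0.5, 0.8]
opening: 0.102
finger_force: 0.0
```

View pics/c4.png

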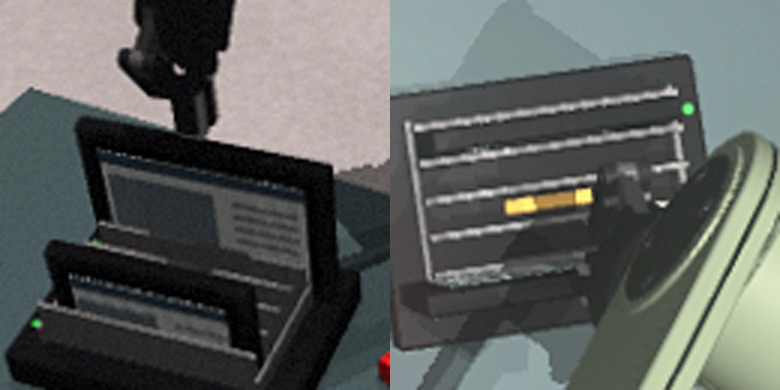

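The fingers shut on air: opening is 0.10, with tips at about (195,138), just above the tablet's top edge. I'll quantify the offset.

```bash
python3 -c "
from h import *
d=np.load('pics/s3.npz'); c=np.array([150,90])
a=np.array([.992,.123,0]);z=np.array([0,0,1]);s=monitor.read_state();p0=np.array(s['position'])*[1,1,0]
for px in ((195,138),(208,133),(180,137)):
  o,r=ray(np.array(px)/3+c,d); print(px,'w,h',np.linalg.solve(np.c_[-r,a,z],o-p0).round(4)[1:])
q=lambda P:((proj(P,d)-c)*3).round()
print('tab top front/back at mid',q([.4669+.007,-.215,.15]),q([.46,-.217,.15]),'ends',q(np.array([.4669,-.2161,.15])+np.array([.113,-.95*.1,0])*0+.095*np.array([-.123,.992,0])),q(np.array([.4669,-.2161,.15])-.095*np.array([-.123,.992,0])))
print('tcp',q(s['position']),s['position'],s['joints'])
"
```

```text
(195, 138) w,h [0.0079 0.1579]
(208, 133) w,h [-0.0105  0.1489]
(180, 137) w,h [0.0269 0.1724]
tab top front/back at mid [197. 146.] [206. 134.] ends [332. 167.] [ 79. 116.]
tcp [206. 172.] [ 0.46727055 -0.21606541  0.12306228] [-3.44551167e+01  8.50423900e+00  1.00847591e+02  3.81597927e-04
  7.06384717e+01 -4.16051989e+01]
```

```bash
python3 -m inch '[[[0,0,-0.01],[0,0,0],10],[[0,0,-0.01],[0,0,0],60],[[0,0,0],[0,0,0],60],[[0,0,0],[0,0,0],60],[[0,0,0],[0,0,0],60],[[0,0,0],[0,0,0],60]]' 
python3 -m inch '[[[0,0,0.01],[0,0,0],60],[[0,0,0.01],[0,0,0],60],[[0,0,0.009],[0,0,0],60],[[0,0,0.009],[0,0,0],60],[[0,0,0.009],[0,0,0],60],[[0,0,0.005],[0,0,0],60],[[0,0,0],[0,0,0],60],[[0,0,0],[0,0,0],60]]' 
python3 -m inch '[[[0,0,0],[0,0,0],10],[[0,0,0],[0,0,0],10],[[0,0,0],[0,0,0],10],[[0,0,0],[0,0,0],10],[[0,0,0],[0,0,0],10],[[0,0,0],[0,0,0],10]]' 40
```

```text
time: 5.0
position: [0.4669, -0.2159, 0.1426]
tool_rot: [[-0.124, 0.992, -0.001], [0.992, 0.124, 0.0], [0.001, -0.001, -1.0]]
contact_force: [-0.4, 0.2, -0.5]
opening: 0.599
finger_force: 0.0
time: 5.8
position: [0.4674, -0.2161, 0.0911]
tool_rot: [[-0.124, 0.992, 0.0], [0.992, 0.124, -0.0], [-0.0, 0.0, -1.0]]
contact_force: [-0.3, -0.7, -0.3]
opening: 0.597
finger_force: 0.0
time: 6.4
position: [0.4677, -0.2164, 0.0916]
tool_rot: [[-0.124, 0.992, 0.001], [0.992, 0.124, -0.001], [-0.001, 0.001, -1.0]]
contact_force: [-0.8, 0.3, 3.6]
opening: 0.155
finger_force: 40.7
```

Gripped: opening 0.155 corresponds to the 14 mm slab, at 40 N. I'll lift straight up.

```bash
python3 -m inch '[[[0,0,0],[0,0,0],0],[[0,0,-0.005],[0,0,0],0],[[0,0,-0.01],[0,0,0],0],[[0,0,-0.02],[0,0,0],0],[[0,0,-0.02],[0,0,0],0],[[0,0,-0.025],[0,0,0],0],[[0,0,-0.03],[0,0,0],0],[[0,0,-0.03],[0,0,0],0]]' 60
python3 -m inch '[[[0,0,-0.03],[0,0,0],0],[[0,0,-0.02],[0,0,0],0],[[0,0,-0.01],[0,0,0],0],[[0,0,0],[0,0,0],0],[[0,0,0],[0,0,0],0]]'
python3 -c "
from h import *
ps=np.load('fit.npz')['ps']
R=RT(ps[2],ps[4]); org=np.array([.5499,.2644,.0668])
go(org+[0,0,.33-.0668],R)"
```

```text
time: 7.2
position: [0.4662, -0.2153, 0.2312]
tool_rot: [[-0.124, 0.992, -0.002], [0.992, 0.124, 0.002], [0.002, -0.002, -1.0]]
contact_force: [0.9, -1.1, -3.9]
opening: 0.147
finger_force: 59.2
time: 7.7
position: [0.4664, -0.2155, 0.2894]
tool_rot: [[-0.124, 0.992, -0.002], [0.992, 0.124, 0.002], [0.002, -0.002, -1.0]]
contact_force: [-0.1, 1.0, -4.4]
opening: 0.147
finger_force: 59.3
shift mm [465.9 142.4 -40. ] turn [-19.66   1.05  -6.79] at [ 0.4664 -0.2155  0.2894] F [-0.1  1.  -4.4] t 7.7 grip 59.3 0.147
```

```bash
python3 -m inch '[[[0.02,0.004,0],[0,0,0],0],[[0.039,0.009,0],[0,0,0],0],[[0.039,0.009,0],[0,0,0],0],[[0.039,0.009,0],[0,0,0],0],[[0.039,0.009,0],[0,0,0],0],[[0.039,0.009,0],[0,0,0],0],[[0.039,0.009,0],[0,0,0],0],[[0.039,0.009,0],[0,0,0],0]]' >/dev/null
python3 -m inch '[[[0.039,0.009,0],[0,0,0],0],[[0.039,0.009,0],[0,0,0],0],[[0.039,0.009,0],[0,0,0],0],[[0.039,0.009,0],[0,0,0],0],[[0.017,0.004,0],[-4,0.2,-1.4],0],[[0,0,0],[-8,0.4,-2.8],0],[[0,0,0],[-7.7,0.4,-2.6],0],[[0,0,0],[0,0,0],0]]'
python3 -m inch '[[[0,0,0],[0,0,0],0],[[0,0,0],[0,0,0],0]]' >/dev/null
python3 -c "
from h import *
ps=np.load('fit.npz')['ps']
R=RT(ps[2],ps[4]); org=np.array([.5499,.2644,.0668])
go(org+R@[0,0,.0616+.08],R)"
```

```text
time: 9.3
position: [0.5063, 0.2577, 0.2817]
tool_rot: [[-0.244, 0.918, 0.312], [0.97, 0.232, 0.074], [-0.004, 0.321, -0.947]]
contact_force: [-1.8, -1.0, -5.8]
opening: 0.146
finger_force: 59.8
shift mm [ -3.2 -44.2  81.4] turn [0.15 0.16 0.  ] at [0.5168 0.2597 0.2917] F [ 0.  -0.2 -2.5] t 9.5 grip 59.8 0.149
```

```bash
python3 -m inch '[[[-0.003,-0.02,0.01],[0,0,0],0],[[0,-0.024,0.02],[0,0,0],0],[[0,0,0.02],[0.1,0.1,0],0],[[0,0,0.02],[0,0,0],0],[[0,0,0.011],[0,0,0],0],[[0,0,0],[0,0,0],0],[[0,0,0],[0,0,0],0],[[0,0,0],[0,0,0],0]]'
python3 -c "
from h import *
ps=np.load('fit.npz')['ps']
R=RT(ps[2],ps[4]); org=np.array([.5499,.2644,.0668])
go(org+R@[0,0,.0616+.08],R)
o=[]
for w,n,c in (('scene','s5',(365,150)),('top','t5',(70,170))):
  save(w,f'pics/{n}.png'); d=np.load(f'pics/{n}.npz'); im=d['pixels'][:,:,::-1]
  im=cv2.resize(im[c[1]:c[1]+190,c[0]:c[0]+133],None,fx=3,fy=3,interpolation=cv2.INTER_CUBIC)
  im=cv2.convertScaleAbs(im,alpha=1.3,beta=15)
  for y in (-.095,.095):
    for z in (0,.12):
      for x in (-.007,.007):
        q=(proj(org+R@[x,y,z+.08],d)-c)*3+1; cv2.circle(im,tuple(int(v) for v in q),2,(0,0,255) if x<0 else (0,255,0),-1); print(n,x,y,z,q.round())
  o.append(im)
cv2.imwrite('pics/c5.png',np.hstack(o))"
```

```text
time: 10.3
position: [0.5037, 0.2535, 0.2016]
tool_rot: [[-0.242, 0.913, 0.328], [0.97, 0.228, 0.081], [-0.001, 0.338, -0.941]]
contact_force: [-0.2, 0.6, -3.5]
opening: 0.145
finger_force: 59.8
shift mm [-0.6 -0.5  1.3] turn [0.19 0.04 0.05] at [0.5037 0.2535 0.2016] F [-0.2  0.6 -3.5] t 10.3 grip 59.8 0.145
s5 -0.007 -0.095 0 [ 71. 227.]
s5 0.007 -0.095 0 [ 71. 240.]
s5 -0.007 -0.095 0.12 [111.  26.]
s5 0.007 -0.095 0.12 [112.  35.]
s5 -0.007 0.095 0 [412. 278.]
s5 0.007 0.095 0 [418. 292.]
s5 -0.007 0.095 0.12 [479.  79.]
s5 0.007 0.095 0.12 [487.  89.]
t5 -0.007 -0.095 0 [327. 154.]
t5 0.007 -0.095 0 [320. 131.]
t5 -0.007 -0.095 0.12 [304. 225.]
t5 0.007 -0.095 0.12 [296. 199.]
t5 -0.007 0.095 0 [ 12. 235.]
t5 0.007 0.095 0 [  4. 213.]
t5 -0.007 0.095 0.12 [-52. 315.]
t5 0.007 0.095 0.12 [-62. 290.]
```

View pics/c5.png

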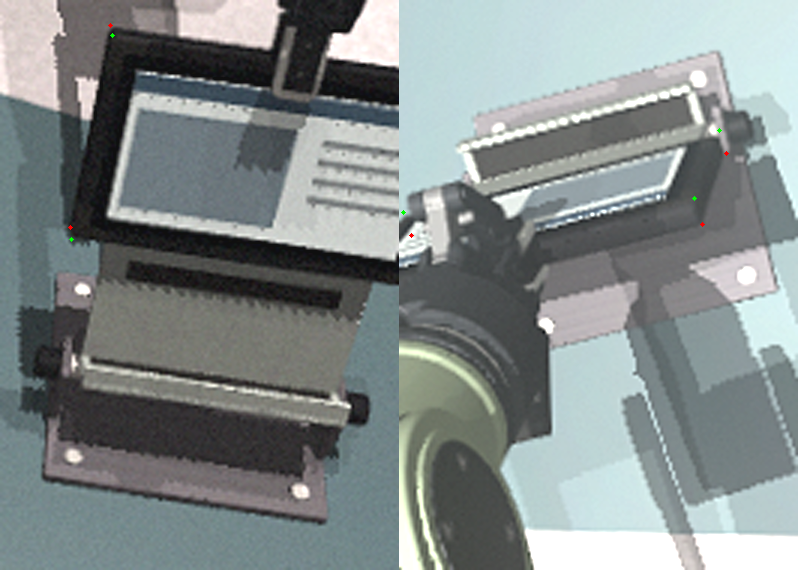

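In the scene half, the predicted corner dots fall on the tablet's left corners at (112,35) and (71,240), within about 4 px of the enlarged crop. In the top half the bottom edge agrees too, ending at about (718,137). The tool offset therefore holds when tilted, so I'll descend 4 mm out from the rest.

```bash
python3 -m inch '[[[-0.001,0.004,0.01],[0.1,0,0],0],[[0,0,0.014],[0,0,0],0],[[0,0,0.014],[0,0,0],0],[[0,0,0.014],[0,0,0],0],[[0,0,0.012],[0,0,0],0],[[0,0,0.006],[0,0,0],0],[[0,0,0],[0,0,0],0],[[0,0,0],[0,0,0],0]]'
python3 -m inch '[[[0,0,0.002],[0,0,0],0],[[0,0,0.001],[0,0,0],0],[[0,0,0.001],[0,0,0],0],[[0,0,0],[0,0,0],0]]'
python3 -c "
from h import *
ps=np.load('fit.npz')['ps']
R=RT(ps[2],ps[4]); org=np.array([.5499,.2644,.0668])
go(org+R@[0,0,.0616],R); print(R.T@monitor.read_state()['contact_force'])"
```

```text
time: 11.2
position: [0.529, 0.2586, 0.1352]
tool_rot: [[-0.242, 0.915, 0.324], [0.97, 0.229, 0.08], [-0.001, 0.334, -0.943]]
contact_force: [0.6, 0.1, -3.6]
opening: 0.146
finger_force: 59.8
time: 11.6
position: [0.5303, 0.259, 0.1315]
tool_rot: [[-0.242, 0.914, 0.324], [0.97, 0.229, 0.08], [-0.001, 0.334, -0.943]]
contact_force: [0.4, -0.6, -3.6]
opening: 0.149
finger_force: 59.9
shift mm [ 0.6 -2.5  6.2] turn [-0.06  0.05  0.07] at [0.5303 0.259  0.1315] F [ 0.4 -0.6 -3.6] t 11.6 grip 59.9 0.149
[-1.00859529 -0.68532098 -3.42494635]
```

```bash
for i in 1; do python3 -m inch '[[[0,0,0.001],[0,0,0],0],[[0,0,0.001],[0,0,0],0],[[0,0,0.001],[0,0,0],0],[[0,0,0],[0,0,0],0]]' | grep -E 'pos|contact'; done
python3 -m inch '[[[0,0,0.001],[0,0,0],0],[[0,0,0.001],[0,0,0],0],[[0,0,0],[0,0,0],0]]' | grep -E 'pos|contact'
```

```text
position: [0.5312, 0.2591, 0.1284]
contact_force: [0.4, -0.5, -4.0]
position: [0.5319, 0.2593, 0.1265]
contact_force: [-0.7, 0.2, -3.8]
```

```bash
python3 -m inch '[[[0,0,0.001],[0,0,0],0],[[0,0,0.001],[0,0,0],0],[[0,0,0],[0,0,0],0]]' | grep -E 'pos|contact'
```

```text
position: [0.5329, 0.2595, 0.1259]
contact_force: [-3.3, -1.6, 2.6]
```

Contact on the ledge at about 6.6 N along its normal. Now I'll ease the tablet back against the rest.

```bash
cat > c.py <<'E'
from h import *
ps=np.load('fit.npz')['ps']; R=RT(ps[2],ps[4]); org=np.array([.5499,.2644,.0668])
go(org+R@[0,0,.0616],R); s=monitor.read_state(); print('F cradle',(R.T@(np.array(s['contact_force'])-[0,0,-3.9])).round(1),'M',np.round(s['moment'],2))
E
python3 c.py
python3 -m inch '[[[0,-0.001,0],[0,0,0],0],[[0,-0.001,0],[0,0,0],0],[[0,0,0],[0,0,0],0]]' >/dev/null;python3 c.py
python3 -m inch '[[[0,-0.001,0],[0,0,0],0],[[0,-0.001,0],[0,0,0],0],[[0,0,0],[0,0,0],0]]' >/dev/null;python3 c.py
```

```text
shift mm [ 0.7 -3.1 -0. ] turn [-0.03  0.06  0.07] at [0.5329 0.2595 0.1259] F [-3.3 -1.6  2.6] t 12.6 grip 61.0 0.15
F cradle [-1.2 -0.7  7.3] M [-0.33  0.81 -0.07]
shift mm [ 0.6 -2.3 -0.1] turn [0.13 0.06 0.07] at [0.5321 0.2593 0.1256] F [-1.8 -2.2  4.8] t 12.9 grip 60.9 0.151
F cradle [ 0.7 -1.7  9. ] M [-0.23  0.16 -0.08]
shift mm [ 0.5 -0.6 -0.1] turn [0.18 0.03 0.05] at [0.5306 0.2591 0.1249] F [0.2 0.3 4.2] t 13.2 grip 60.8 0.147
F cradle [2.9 0.3 7.6] M [ 0.1  -0.65 -0.11]
```

```bash
python3 -m inch '[[[0,-0.001,0],[0,0,0],0],[[0,-0.001,0],[0,0,0],0],[[0,0,0],[0,0,0],0]]' >/dev/null;python3 c.py
python3 -m inch '[[[0,-0.001,0],[0,0,0],0],[[0,0,0],[0,0,0],0]]' >/dev/null;python3 c.py
```

```text
shift mm [ 0.4  0.6 -0.1] turn [0.28 0.03 0.06] at [0.5295 0.2589 0.1245] F [6.1 0.1 2.3] t 13.5 grip 60.7 0.145
F cradle [ 7.7 -1.4  3.8] M [ 0.32 -1.47  0.02]
shift mm [ 0.4  1.  -0.1] turn [0.34 0.03 0.06] at [0.5291 0.2588 0.1244] F [5.9 0.7 0.6] t 13.7 grip 60.7 0.148
F cradle [ 7.1 -0.7  2.3] M [ 0.37 -1.73  0.02]
```

Seated: about 7 N on the rest and 2–9 N on the ledge. I'll release and back off along the tool axis.

```bash
python3 -m inch '[[[0,0,0],[0,0,0],18],[[0,0,0],[0,0,0],22],[[0,0,0],[0,0,0],30],[[0,0,0],[0,0,0],40],[[0,0,0],[0,0,0],50],[[0,0,0],[0,0,0],50],[[0,0,0],[0,0,0],50]]' 20
python3 -m inch '[[[0,0,-0.005],[0,0,0],50],[[0,0,-0.015],[0,0,0],50],[[0,0,-0.03],[0,0,0],50],[[0,0,-0.03],[0,0,0],50],[[0,0,-0.03],[0,0,0],50],[[0,0,-0.02],[0,0,0],50],[[0,0,0],[0,0,0],50],[[0,0,0],[0,0,0],50]]'
python3 -c "
from h import *
ps=np.load('fit.npz')['ps']; R=RT(ps[2],ps[4]); org=np.array([.5499,.2644,.0668])
o=[]
for w,n,c in (('scene','s6',(365,170)),('top','t6',(70,170))):
  save(w,f'pics/{n}.png'); d=np.load(f'pics/{n}.npz'); im=d['pixels'][:,:,::-1]
  im=cv2.resize(im[c[1]:c[1]+170,c[0]:c[0]+155 if w=='scene' else c[0]+110],None,fx=3,fy=3,interpolation=cv2.INTER_CUBIC)
  im=cv2.convertScaleAbs(im,alpha=1.3,beta=15)
  for y in (-.095,.095):
    for z in (0,.12):
      for x in (-.007,.007):
        q=(proj(org+R@[x,y,z],d)-c)*3+1; cv2.circle(im,tuple(int(v) for v in q),2,(0,0,255) if x<0 else (0,255,0),-1)
  o.append(im)
cv2.imwrite('pics/c6.png',np.hstack(o))"
```

```text
time: 14.4
position: [0.5257, 0.2578, 0.122]
tool_rot: [[-0.242, 0.915, 0.323], [0.97, 0.229, 0.079], [-0.001, 0.333, -0.943]]
contact_force: [0.2, 0.3, 0.4]
opening: 0.499
finger_force: 0.0
time: 15.2
position: [0.4841, 0.2475, 0.2452]
tool_rot: [[-0.242, 0.914, 0.325], [0.97, 0.229, 0.08], [-0.001, 0.335, -0.942]]
contact_force: [-0.6, 0.1, 0.1]
opening: 0.503
finger_force: 0.0
```

View pics/c6.png

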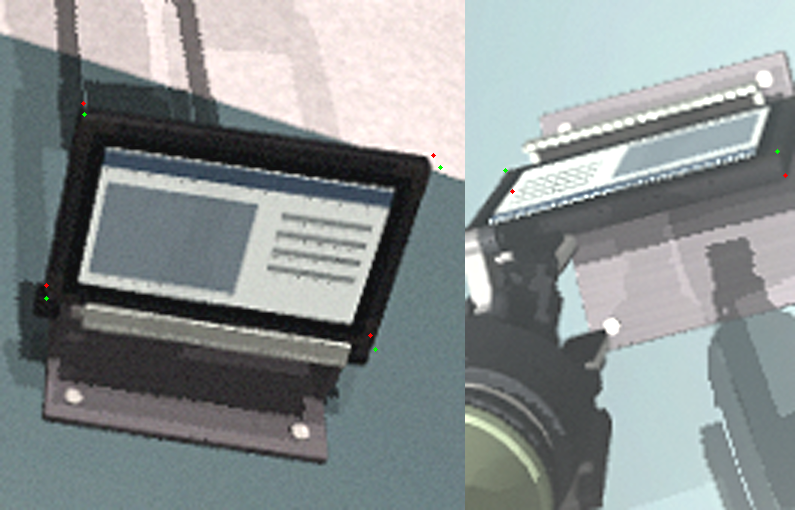

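The final picture shows the tablet screen-out in the cradle. Its top edge runs (80,113) to (433,160), parallel to the lip and close to the predicted corners. The lip is unmoved at (85,305) and the fingers are clear, so I'm handing in.

```bash
python3 -c "
from workcell import job; print(job.job_done())"
```

```text
the job is handed in; nothing more can be done
None
```

The larger tablet is leaning in the stand, screen out, seated by feel and let go; I handed the job in at about 15 s, and the hand-in returned no verdict.

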